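Fetch the full ink bottle from behind the turps and the jar

TASK

First clear the turps bottle and the red-lidded jar out of the wooden caddy and stand them on the enamel drip tray. Then lift the three look-alike ink bottles behind them to feel which one is full, and stand that one in the round wooden holder; the two empty ones stay, or go back, in their own places. Finally put the turps bottle and the jar back, each in the compartment it came from; keep everything upright, drop nothing and leave the paint tin and tape roll alone.

Things in the scene. Friction and masses are not known exactly. Their poses are not given: they have to be found in the camera images.
- turps_bottle: round brown bottle smeared with paint, narrow neck and black screw cap, closed; 72 mm wide, 167 mm tall, 420 g. Body full width to 118 mm, then tapers; neck and cap are 26 mm wide from 145 mm up: grip it there. Origin: centre of its underside, z up
- jar: round clear glass jar with red screw lid, closed; body 60 mm wide, lid 56 mm wide from 75 mm up, 86 mm tall, 360 g. Origin: centre of its underside, z up
- ink_a: small dark red glass ink bottle, black screw cap, closed, round; 35 mm wide (cap 28 mm, from 53 mm up), 81 mm tall. Origin: centre of its underside, z up. Three such bottles look alike: one is full (about 160 g), two are empty (about 50 g)
- ink_b: small dark red glass ink bottle, black screw cap, closed, round; 35 mm wide (cap 28 mm, from 53 mm up), 81 mm tall. Origin: centre of its underside, z up. Three such bottles look alike: one is full (about 160 g), two are empty (about 50 g)
- ink_c: small dark red glass ink bottle, black screw cap, closed, round; 35 mm wide (cap 28 mm, from 53 mm up), 81 mm tall. Origin: centre of its underside, z up. Three such bottles look alike: one is full (about 160 g), two are empty (about 50 g)
- caddy: fixed open wooden caddy on laths, underside 13 mm above the table, 158 (x) x 200 (y) x 48 mm, floor 8 mm thick, walls 6 to 9 mm, all 48 mm high. Origin: centre of its underside; +x to its back. Inside: two front bays 88 x 88 mm at (-29, +47) and (-29, -47) mm (turps bottle and jar); behind them one bay 52 (x) x 182 (y) mm at (47, 0) mm, with the ink bottles in a row along y, 48 mm apart
- drip_tray: shallow pale grey enamel tray with blue rim, fixed, 210 (x) x 120 (y) x 15 mm; floor 3 mm thick, walls 3 mm. Origin: centre of its underside; x along its length. Side area with room for turps bottle and jar, one in each half
- ink_holder: low round dark wooden bottle holder, fixed, 82 mm wide, 21 mm tall, with a round well 58 mm wide whose floor is 6 mm above the table. Origin: centre of its underside
- tin_plain: bystander: open, paint-stained tin, 74 mm wide, 100 mm tall, behind the caddy. Origin: centre of its underside
- tape_roll: bystander: roll of beige masking tape lying flat, 96 mm wide, 25 mm tall, beyond the drip tray. Origin: centre of its underside

How it is judged (in metres and radians):
On the way, in this order (a step that is already met when the one before it is completed fails the run):
1. the turps bottle and the jar stand upright on the drip tray, let go, with the three ink bottles still in their places (contact force between each of turps_bottle, jar and drip_tray above 2 N and angle between each of turps_bottle, jar's own z axis and vertical below 0.1 rad and linear speed of each of turps_bottle, jar below 0.02 m/s and contact force between each of turps_bottle, jar and the fingers below 0.05 N and distance of each of ink_a, ink_b, ink_c from where it was at the start of the episode below 0.03 m), for 0.3 s.
2. the full ink bottle stands upright on the floor of the round holder's well, let go (((horizontal distance between ink_a and ink_holder below 0.015 m and z of ink_a in the frame of ink_holder below 0.011 m and contact force between ink_a and ink_holder above 1 N and angle between ink_a's own z axis and vertical below 0.1 rad and linear speed of ink_a below 0.02 m/s and contact force between ink_a and the fingers below 0.05 N) or (horizontal distance between ink_b and ink_holder below 0.015 m and z of ink_b in the frame of ink_holder below 0.011 m and contact force between ink_b and ink_holder above 1 N and angle between ink_b's own z axis and vertical below 0.1 rad and linear speed of ink_b below 0.02 m/s and contact force between ink_b and the fingers below 0.05 N) or (horizontal distance between ink_c and ink_holder below 0.015 m and z of ink_c in the frame of ink_holder below 0.011 m and contact force between ink_c and ink_holder above 1 N and angle between ink_c's own z axis and vertical below 0.1 rad and linear speed of ink_c below 0.02 m/s and contact force between ink_c and the fingers below 0.05 N))), for 0.3 s.
At the end, for the whole second after the job is handed in: Full ink bottle upright in the holder's well (within 15 mm of its centre); turps bottle and jar each upright on the caddy floor in their own compartments, the two empty ink bottles likewise (each within 35 mm of where it began); all let go and at rest (((horizontal distance between ink_a and ink_holder below 0.015 m and z of ink_a in the frame of ink_holder below 0.011 m and contact force between ink_a and ink_holder above 1 N and angle between ink_a's own z axis and vertical below 0.1 rad and linear speed of ink_a below 0.02 m/s and contact force between ink_a and the fingers below 0.05 N and (distance of ink_b from where it was at the start of the episode below 0.035 m and z of ink_b in the frame of caddy between 0.003 and 0.014 m and angle between ink_b's own z axis and vertical below 0.1 rad and linear speed of ink_b below 0.02 m/s and contact force between ink_b and the fingers below 0.05 N) and (distance of ink_c from where it was at the start of the episode below 0.035 m and z of ink_c in the frame of caddy between 0.003 and 0.014 m and angle between ink_c's own z axis and vertical below 0.1 rad and linear speed of ink_c below 0.02 m/s and contact force between ink_c and the fingers below 0.05 N)) or (horizontal distance between ink_b and ink_holder below 0.015 m and z of ink_b in the frame of ink_holder below 0.011 m and contact force between ink_b and ink_holder above 1 N and angle between ink_b's own z axis and vertical below 0.1 rad and linear speed of ink_b below 0.02 m/s and contact force between ink_b and the fingers below 0.05 N and (distance of ink_a from where it was at the start of the episode below 0.035 m and z of ink_a in the frame of caddy between 0.003 and 0.014 m and angle between ink_a's own z axis and vertical below 0.1 rad and linear speed of ink_a below 0.02 m/s and contact force between ink_a and the fingers below 0.05 N) and (distance of ink_c from where it was at the start of the episode below 0.035 m and z of ink_c in the frame of caddy between 0.003 and 0.014 m and angle between ink_c's own z axis and vertical below 0.1 rad and linear speed of ink_c below 0.02 m/s and contact force between ink_c and the fingers below 0.05 N)) or (horizontal distance between ink_c and ink_holder below 0.015 m and z of ink_c in the frame of ink_holder below 0.011 m and contact force between ink_c and ink_holder above 1 N and angle between ink_c's own z axis and vertical below 0.1 rad and linear speed of ink_c below 0.02 m/s and contact force between ink_c and the fingers below 0.05 N and (distance of ink_a from where it was at the start of the episode below 0.035 m and z of ink_a in the frame of caddy between 0.003 and 0.014 m and angle between ink_a's own z axis and vertical below 0.1 rad and linear speed of ink_a below 0.02 m/s and contact force between ink_a and the fingers below 0.05 N) and (distance of ink_b from where it was at the start of the episode below 0.035 m and z of ink_b in the frame of caddy between 0.003 and 0.014 m and angle between ink_b's own z axis and vertical below 0.1 rad and linear speed of ink_b below 0.02 m/s and contact force between ink_b and the fingers below 0.05 N))) and distance of each of turps_bottle, jar from where it was at the start of the episode below 0.035 m and z of turps_bottle in the frame of caddy between 0.003 and 0.014 m and angle between each of turps_bottle, jar's own z axis and vertical below 0.1 rad and linear speed of each of turps_bottle, jar below 0.02 m/s and contact force between each of turps_bottle, jar and the fingers below 0.05 N and z of jar in the frame of caddy between 0.003 and 0.014 m); the robot touches nothing.
It fails at once if a bottle or the jar is tipped over (leaned by more than 45 degrees) (angle between any of turps_bottle, jar, ink_a, ink_b, ink_c's own z axis and vertical above 0.785 rad).
It fails at once if the paint tin or the tape roll is shifted by more than 30 mm (distance of any of tin_plain, tape_roll from where it was at the start of the episode above 0.03 m).
It fails at once if a bottle or the jar is dropped (falls free of the fingers by more than about 15 mm, reaching 0.55 m/s) ((linear speed of turps_bottle above 0.55 m/s and contact force between turps_bottle and the fingers below 0.05 N) or (linear speed of jar above 0.55 m/s and contact force between jar and the fingers below 0.05 N) or (linear speed of ink_a above 0.55 m/s and contact force between ink_a and the fingers below 0.05 N) or (linear speed of ink_b above 0.55 m/s and contact force between ink_b and the fingers below 0.05 N) or (linear speed of ink_c above 0.55 m/s and contact force between ink_c and the fingers below 0.05 N)).
It also fails if it takes over 144 s, if anything falls off the work surface, if the arm or the gripper's body presses on something with over 40 N, if the wrist force passes 120 N, or if a joint passes its speed limit or range.

ROBOT

A 6-joint arm with a two-finger parallel gripper is mounted at the origin on a cart in front of the work surface, level with it; the furniture and walls round the work are solid. World frame = base frame: x ahead of the robot, y to its left, z up, the work surface at z = 0. Lengths are in m, angles in degrees, forces in N, time in s.
With the tool pointing down it reaches from about 0.325 to 0.775 m from the base axis. Payload 5.5 kg.
Tool frame: the origin (TCP) lies at the centre of the arm's flange, where the gripper is bolted on; the fingertips stand 182 mm ahead of it and the grasp point (between the pads) lies 163 mm ahead of it; z points along the fingers, y is the line along which they close (so a half turn about z gives the same grasp; the last joint's range is limited). The gripper opens to 88 mm and grips with 3 to 60 N. Pads are 20 mm wide; open, the fingers measure 115 mm over their backs; the gripper's body (75 mm by 178 mm) begins 61 mm behind the grasp point.
Start: joints at [68.715, 5.22, 70.514, -0, 104.267, -3.249], TCP at [0.186, 0.571, 0.405] pointing down, gripper open.
Joint ranges: [-164.24, 164.24], [-49.07, 125.15], [9.68, 141.18], [-86.29, 266.29], [3.28, 154.24], [-151.56, 151.56]. Speed limits (degrees/s): [147.25, 147.25, 172.46, 180, 180, 180].

INTERFACE

Orientations are given as [roll, pitch, yaw] about the fixed x, y, z axes, in that order (R = Rz(yaw) Ry(pitch) Rx(roll)).
In Python, from station import r gives the robot as it stands. The module is installed in compiled form; this text tells all that it offers. Calls block until the motion is done:
- r.reach(position, orientation): joint-space move of the TCP to a pose.
- r.servo_line(position, rotation=None, speed=0.15): straight line of the TCP; rotation=None keeps the orientation; speed is the mean speed in m/s.
- r.move_joints(angles): joint-space move.
- r.let_go() and r.grab(squeeze=None): open the fingers fully, or close them until they stop; squeeze is the grip in N (None keeps the last).
- r.wait(seconds).
- r.inverse_kinematics(position, orientation): joint angles nearest the present ones, or None.
- r.sense(): the state.
- r.snapshot(name): name is "scene" or "top" or "wrist"; returns a dict with "frame" (480x640x3 uint8, red, green, blue), "fx", "fy", "cx", "cy" (pixels), "R" (3x3) and "t" (3): a world point X has camera coordinates R X + t. Camera axes: x right, y down, z forward; pixel columns grow to the right and rows downward; lengths in m; the calibration is good to about 2 mm. A picture is of the moment at which its call begins. There is no depth.
A pose or a line that the arm cannot do raises r.IKError and nothing moves.
- r.hand_in(): hands the job in; it is judged then, once.
The state is a dict: "clock": time; "joints": joint angles; "joint_vel": joint speeds; "joint_torque": joint torques, N m; "tcp_pos": TCP position; "orientation": TCP orientation; "contact_force": force on the tool from outside, world axes, zero at the start; "torque": the same for the moment, N m; "opening": finger opening in m; "gripper_force": force on a finger pad.
Only numpy, scipy, OpenCV 4.12 (cv2) and the standard library are available. Lean on these libraries where they do the work, as an engineer would, in place of code of your own. Each camera call takes 0.05 s, during which the arm holds its last target. There are 200 camera calls.

## Working session

There is one attempt and no reset: what is moved stays moved. The work goes in short steps, each a Python script; the robot and the scene stay as the last script left them, time stands still between calls to the robot, and variables do not carry over. Pictures are saved under pics/ and viewed, at most 14 in all, crops included, and the job is handed in when it is done.

```bash
mkdir -p pics
python3 - <<'E'
from station import r
import cv2
for n in("scene","top"):
    s=r.snapshot(n); cv2.imwrite(f"pics/{n}0.png",s["frame"][:,:,::-1]); print(n,s["fx"],s["cx"],s["cy"],s["R"],s["t"])
print(r.sense())
E
```

```text
scene 433.859482995658 324.34482661694517 244.07136429695854 [[ 0.75335083 -0.65761739  0.00138033]
 [-0.51475634 -0.59099626 -0.62108721]
 [ 0.40925352  0.46718603 -0.78374025]] [-0.4172604   0.33656737  0.82100949]
top 595.4776310229884 317.7744854002134 231.40246100652715 [[-0.00844623 -0.99987201  0.01358782]
 [-0.98018039  0.00558877 -0.19802819]
 [ 0.19792691 -0.01499111 -0.98010214]] [0.01107114 0.58462385 1.34768715]
{'clock': 0.1, 'joints': array([ 6.87159339e+01,  5.25885402e+00,  7.05745950e+01, -7.71544613e-04,
        1.04266379e+02, -3.24881496e+00]), 'joint_vel': array([-0.09156698, -0.17352245, -0.15537257, -0.03672375,  0.11638896,
       -0.04052485]), 'joint_torque': array([ 2.47553835e-03, -4.47856021e+01, -4.07570422e+01,  7.01851188e-02,
        2.84670753e-02, -1.15561820e-04]), 'tcp_pos': array([0.18578598, 0.57056818, 0.40362285]), 'orientation': array([-1.79900290e+02, -4.91058464e-03,  1.61964555e+02]), 'contact_force': array([-0.42659469,  0.2618559 ,  0.04336003]), 'torque': array([ 0.04987313,  0.01603524, -0.00759702]), 'gripper_force': 0.0, 'opening': 0.08760709828433642}
```

View pics/top0.png

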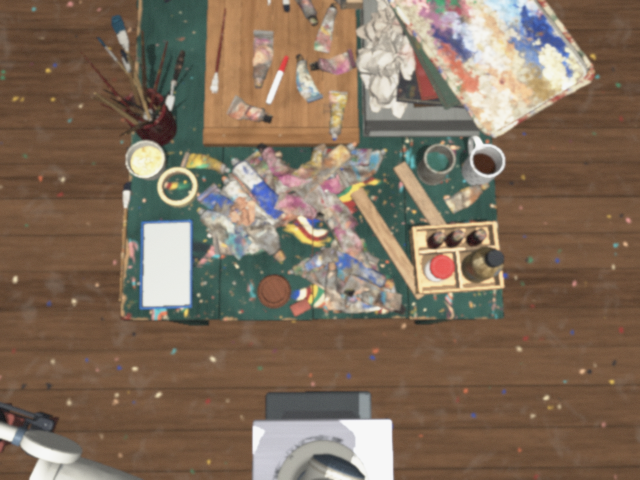

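View pics/scene0.png

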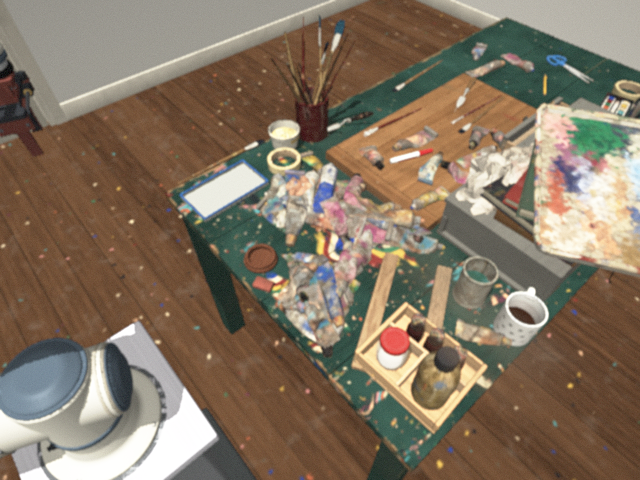

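The top view shows the caddy at about (458,257): jar lid (440,267), turps cap (493,258), inks (437/455/475,238). The tray is at (166,264), the holder at (274,291), the tin at (437,163), and the tape at (178,187).

```bash
cat > h.py <<'E'
from station import r
import numpy as np, cv2
def ray(s,u,v,z):
    d=s["R"].T@np.array([(u-s["cx"])/s["fx"],(v-s["cy"])/s["fy"],1.]); c=-s["R"].T@s["t"]
    return (c+d*(z-c[2])/d[2])[:2]
def proj(s,X):
    p=s["R"]@np.array(X)+s["t"]; return s["fx"]*p[0]/p[2]+s["cx"], s["fy"]*p[1]/p[2]+s["cy"]
def blobs(m,amin=30):
    n,l,st,c=cv2.connectedComponentsWithStats(m.astype(np.uint8)); return [(st[i,4],*st[i,:4],*c[i].round(1)) for i in range(1,n) if st[i,4]>=amin]
E
python3 - <<'E'
from h import *
np.set_printoptions(precision=4,suppress=True)
s=r.snapshot("top"); f=s["frame"]; h=cv2.cvtColor(f,cv2.COLOR_RGB2HSV); H,S,V=h[...,0].astype(int),h[...,1].astype(int),h[...,2].astype(int)
def box(m,x0,x1,y0,y1):
    k=np.zeros_like(m); k[y0:y1,x0:x1]=1; return m&k
for n,m,z in [("tray",box(((V>150)&(S<60))|((H>95)&(H<125)&(S>80)),130,195,215,315),.015),("holder",box((H<12)&(S>90)&(V<150),255,295,270,312),.021),
  ("lid",box(((H<8)|(H>172))&(S>150)&(V>120),425,460,250,285),.107),("inkcap",box(V<62,425,490,222,245),.10),("turpcap",box(V<60,480,510,245,272),.188),
  ("wood",box((H>10)&(H<25)&(S>60)&(V>150),409,507,218,298),.061)]:
    for b in sorted(blobs(m,12))[-4:]: print(n,b,ray(s,b[5],b[6],z))
    if n in("tray","wood"):
        c=cv2.minAreaRect(cv2.findNonZero(m.astype(np.uint8))); p=cv2.boxPoints(c); q=np.array([ray(s,*x,z) for x in p]); print(q.tolist(),q.mean(0),np.linalg.norm(q-np.roll(q,1,0),axis=1))
x,y,w,hh=395,205,120,105
cv2.imwrite("pics/c1.png",cv2.resize(f[y:y+hh,x:x+w,::-1],(720,600*105*6//630*630//630) if 0 else (680,595),interpolation=cv2.INTER_CUBIC))
E
```

```text
tray (np.int32(12), np.int32(158), np.int32(310), np.int32(9), np.int32(5), np.float64(162.2), np.float64(311.4)) [0.4027 0.3755]
tray (np.int32(15), np.int32(130), np.int32(241), np.int32(8), np.int32(8), np.float64(134.3), np.float64(244.3)) [0.5642 0.4496]
tray (np.int32(4727), np.int32(138), np.int32(219), np.int32(56), np.int32(96), np.float64(165.5), np.float64(264.3)) [0.515  0.3725]
[[0.6268697112603057, 0.4633102518429091], [0.626042680273492, 0.3103255561307127], [0.3960555163067071, 0.30275264913811406], [0.39718347134587484, 0.45097154788624755]] [0.5115 0.3818] [0.23   0.153  0.2301 0.1482]
holder (np.int32(823), np.int32(258), np.int32(275), np.int32(32), np.int32(33), np.float64(273.6), np.float64(290.9)) [0.4487 0.1125]
lid (np.int32(12), np.int32(441), np.int32(273), np.int32(9), np.int32(5), np.float64(445.6), np.float64(275.7)) [ 0.4715 -0.2792]
lid (np.int32(21), np.int32(431), np.int32(265), np.int32(9), np.int32(12), np.float64(433.3), np.float64(270.5)) [ 0.4835 -0.252 ]
lid (np.int32(185), np.int32(434), np.int32(259), np.int32(16), np.int32(15), np.float64(44
[... 244 characters left out ...]
p.int32(11), np.float64(450.1), np.float64(240.1)) [ 0.5542 -0.2953]
inkcap (np.int32(101), np.int32(467), np.int32(232), np.int32(13), np.int32(13), np.float64(472.6), np.float64(239.2)) [ 0.556  -0.3472]
turpcap (np.int32(38), np.int32(485), np.int32(253), np.int32(7), np.int32(13), np.float64(487.1), np.float64(259.2)) [ 0.4961 -0.3509]
wood (np.int32(3482), np.int32(409), np.int32(218), np.int32(96), np.int32(80), np.float64(451.4), np.float64(257.7)) [ 0.5195 -0.3056]
[[0.6153671007147615, -0.20976806468058684], [0.6141485928329988, -0.4361718334308749], [0.4267608495782863, -0.4229263412363792], [0.4283536155053487, -0.20250028868343467]] [ 0.5212 -0.3178] [0.1872 0.2264 0.1879 0.2204]
```

View pics/c1.png

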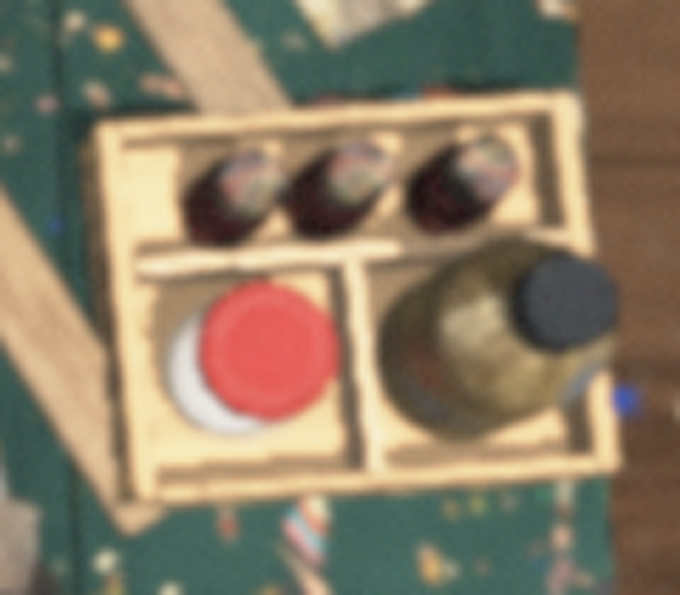

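The crop shows the cap centres clearly: lid (442.3,266.8), turps cap (495.6,257.9), ink caps (439.1,236.4), (458.2,235.4), (481.5,234.1). Next I compute positions and look from above with the wrist camera.

Run:
```python
from h import *
np.set_printoptions(precision=4,suppress=True)
s=r.snapshot("top")
for n,u,v,z in [("lid",442.3,266.8,.107),("turp",495.6,257.9,.188),("i1",439.1,236.4,.102),("i2",458.2,235.4,.102),("i3",481.5,234.1,.102)]: print(n,ray(s,u,v,z))
q=np.array([ray(s,u,v,.061) for u,v in [(412.1,227.9),(497.4,221.8),(503.9,287.6),(419.7,293.2)]]); print(q,q.mean(0),np.linalg.norm(q-np.roll(q,1,0),axis=1))
r.reach([.50,-.30,.50],[180,0,180])
w=r.snapshot("wrist"); cv2.imwrite("pics/w1.png",w["frame"][:,:,::-1]); np.savez("w1.npz",**w)
print(w["fx"],w["R"],-w["R"].T@w["t"]); s=r.sense();print(s["clock"],s["joints"],s["contact_force"])
```

```text
lid [ 0.4918 -0.2728]
turp [ 0.4988 -0.3692]
i1 [ 0.5626 -0.2701]
i2 [ 0.5647 -0.3141]
i3 [ 0.5674 -0.3678]
[[ 0.5913 -0.2162]
 [ 0.605  -0.4198]
 [ 0.4485 -0.4242]
 [ 0.4369 -0.2277]] [ 0.5205 -0.322 ] [0.1548 0.2041 0.1565 0.1969]
350.0826687233506 [[-0.0012  1.      0.0002]
 [ 0.9529  0.0011  0.3033]
 [ 0.3033  0.0005 -0.9529]] [ 0.416  -0.2995  0.4797]
3.5 [ -34.2436    5.0143   60.9569    0.0072  114.0334 -124.2983] [-0.4255 -0.2483 -0.0247]
```

View pics/w1.png

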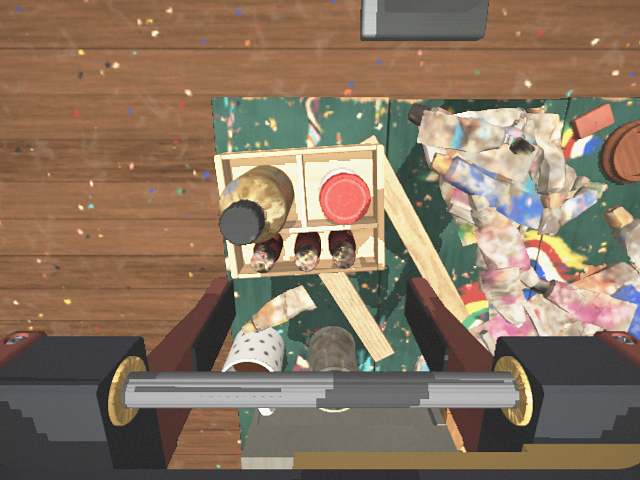

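The wrist view shows the turps cap at (242,222), the lid at (345,199) and the ink caps at (265,262), (307,260), (343,258). I'll refine these with masks and cross-check them against the top camera.

Run:
```python
from h import *
np.set_printoptions(precision=4,suppress=True)
w=dict(np.load("w1.npz")); f=w["frame"]; h=cv2.cvtColor(f,cv2.COLOR_RGB2HSV).astype(int); H,S,V=h[...,0],h[...,1],h[...,2]
def box(m,x0,x1,y0,y1):
    k=np.zeros_like(m); k[y0:y1,x0:x1]=1; return m&k
m=box(((H<8)|(H>172))&(S>120)&(V>120),310,380,160,235)
b=max(blobs(m)); print("lid",b,ray(w,b[1]+b[3]/2,b[2]+b[4]/2,.107))
m=box((V<85)&(S<70),210,275,190,250); b=max(blobs(m)); print("turp",b,ray(w,b[1]+b[3]/2,b[2]+b[4]/2,.186))
for u,v in [(265,262),(307,260),(343,258)]: print("ink",ray(w,u,v,.102))
# caddy outer top corners
q=np.array([ray(w,u,v,.061) for u,v in [(215,155),(383,144),(384,270),(232,279)]]); print(q)
cv2.imwrite("pics/c2.png",cv2.resize(f[135:290,205:395,::-1],(735,600),interpolation=cv2.INTER_CUBIC))
s=r.snapshot("top")
q=np.array([ray(s,u,v,.015) for u,v in [(142,221),(190,222),(191,305),(141,307)]]); print(q,q.mean(0),np.linalg.norm(q-np.roll(q,1,0),axis=1))
print("tin",ray(s,437,160,.1))
```

```text
lid (np.int32(1783), np.int32(319), np.int32(173), np.int32(52), np.int32(51), np.float64(344.6), np.float64(197.8)) [ 0.4902 -0.2721]
turp (np.int32(383), np.int32(223), np.int32(200), np.int32(42), np.int32(44), np.float64(251.5), np.float64(213.1)) [ 0.4953 -0.3651]
ink [ 0.5658 -0.3627]
ink [ 0.5633 -0.314 ]
ink [ 0.5608 -0.2725]
[[ 0.4481 -0.4217]
 [ 0.4355 -0.2263]
 [ 0.593  -0.2162]
 [ 0.6059 -0.4137]]
[[0.6217 0.434 ]
 [0.6186 0.3174]
 [0.4173 0.3082]
 [0.4134 0.4259]] [0.5178 0.3714] [0.2085 0.1166 0.2015 0.1178]
tin [ 0.7461 -0.2745]
```

View pics/c2.png

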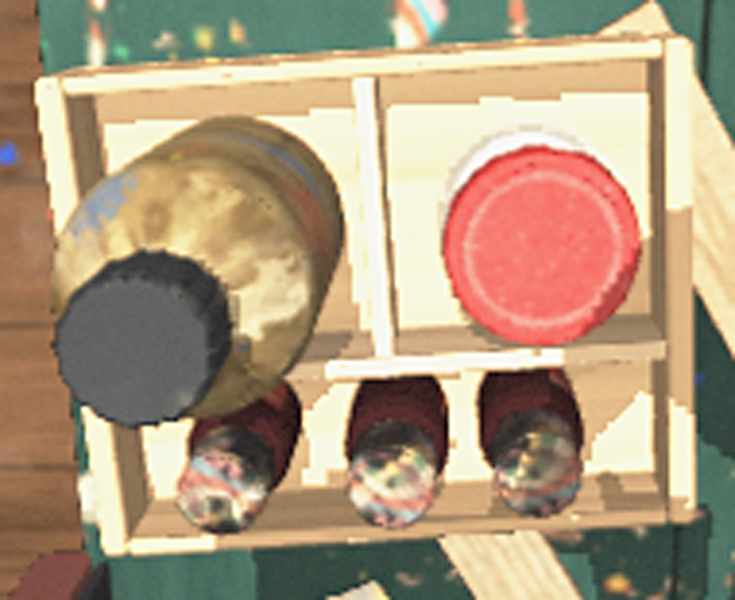

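```bash
cat >> h.py <<'E'
def fz(): 
    r.wait(.3); return np.mean([r.sense()["contact_force"][2] for _ in range(1)])
def pick(x,y,z,yaw,squeeze,zup=.46,lift=True):
    """z = TCP height of grasp"""
    r.reach([x,y,zup],[180,0,yaw]); r.servo_line([x,y,z],speed=.12); r.grab(squeeze); r.wait(.2)
    s=r.sense(); print("grip",s["opening"],s["gripper_force"],s["clock"])
def place(x,y,z,zup=.46):
    """lower until contact (expected at TCP height z), release, rise"""
    o=r.sense()["orientation"]
    r.servo_line([x,y,z+.006],speed=.12); f0=fz(); k=.006
    while k>-.003:
        k-=.0015; r.servo_line([x,y,z+k],speed=.03); r.wait(.05); f=r.sense()["contact_force"][2]
        if f-f0>1.5: break
    print("touch",k,f-f0); r.let_go(); r.wait(.2); r.servo_line([x,y,zup],speed=.15); print("clock",r.sense()["clock"])
E
python3 - <<'E'
from h import *
f0=fz(); pick(.497,-.3688,.351,180,30); r.servo_line([.497,-.3688,.46]); 
f1=fz(); s=r.sense(); print(f0,f1,s["opening"])
w=r.snapshot("wrist"); cv2.imwrite("pics/w2.png",w["frame"][:,:,::-1])
E
```

```text
grip 0.02625108821334095 29.999739825725555 6.5
-0.817232146223497 -3.899792505455593 0.026728902805968544
```

View pics/w2.png

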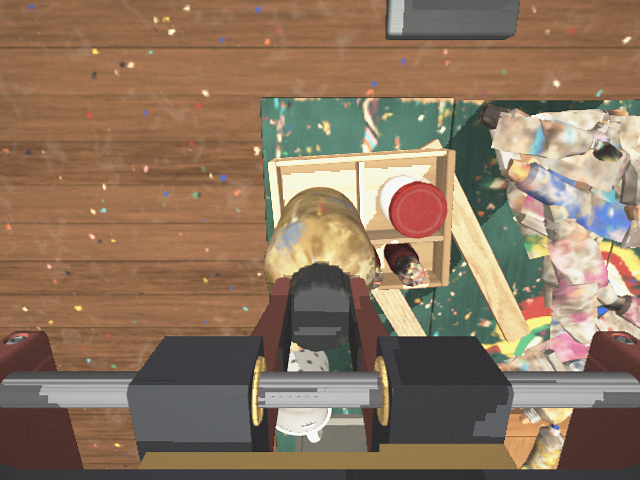

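The turps bottle is gripped at the neck (opening 26 mm) and hangs upright. Now it goes to the tray, and the jar after it.

Run:
```python
from h import *
r.reach([.570,.374,.46],[180,0,180]); place(.570,.374,.351-.018)
pick(.491,-.2725,.085+.163,180,25); r.servo_line([.491,-.2725,.46]); print(fz(),r.sense()["opening"])
r.reach([.466,.369,.46],[180,0,180]); place(.466,.369,.248-.018)
s=r.snapshot("top");f=s["frame"]
r.reach([.50,-.30,.44],[180,0,180]); w=r.snapshot("wrist"); np.savez("w3.npz",**w)
c=np.vstack([cv2.resize(f[205:325,120:300],(600,400))[:300],cv2.resize(w["frame"][120:320,200:420],(600,300))]) if 0 else None
a=cv2.resize(f[180:320,120:300],(390,303)); b=cv2.resize(w["frame"][120:320,220:420],(400,400),interpolation=cv2.INTER_CUBIC)
im=np.zeros((400,790,3),np.uint8); im[:303,:390]=a; im[:,390:]=b; cv2.imwrite("pics/m3.png",im[:,:,::-1]); print(r.sense()["clock"])
```

```text
touch -0.0014999999999999996 7.294528139707815
clock 15.5833
grip 0.05846550633149615 25.000181598588824 20.6
-3.3308928807058216 0.05847052838294799
touch -0.0014999999999999996 9.483167080862911
clock 31.1167
33.6
```

View pics/m3.png

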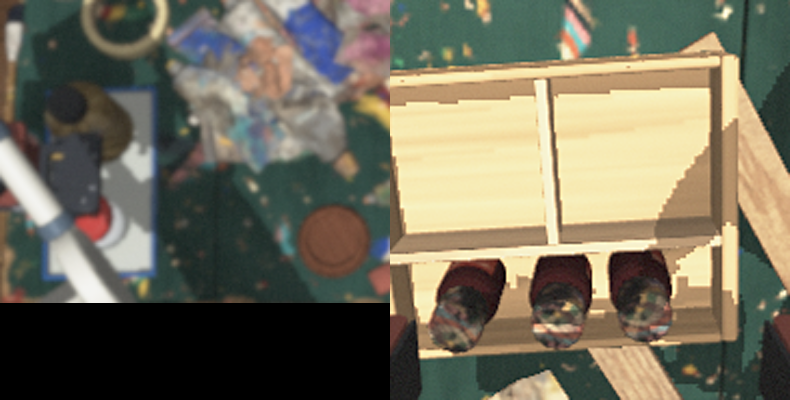

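The left half shows the turps bottle and jar upright in the tray. On the right, the ink caps are at wrist pixels (253.5,282.5), (305,281) and (347.5,277.5). I'll feel each ink bottle in turn.

Run:
```python
from h import *
w=dict(np.load("w3.npz")); P=[ray(w,*p,.102) for p in [(253.5,282.5),(305,281),(347.5,277.5)]]; print(P)
q=[np.array(a) for a in [(.5665,-.367),(.564,-.314),(.561,-.271)]]
P=[(a+b)/2 for a,b in zip(P,q)]; np.save("ink.npy",P); print(P)
def mf():
    r.wait(.3); o=[]
    for _ in range(5): r.wait(.06); o.append(r.sense()["contact_force"][2])
    return np.mean(o),np.std(o)
for i in (1,):
    x,y=P[i]; r.reach([x,y,.33],[180,0,93.6]); r.servo_line([x,y,.275]);a=mf(); r.servo_line([x,y,.163+.0955],speed=.08); r.grab(12); r.wait(.2)
    s=r.sense(); print(s["opening"],s["contact_force"]); r.servo_line([x,y,.275],speed=.08); b=mf(); print(i,a,b,b[0]-a[0],r.sense()["opening"],r.sense()["clock"])
```

```text
[array([ 0.56415458, -0.36491583]), array([ 0.56245314, -0.31374978]), array([ 0.55861237, -0.27169567])]
[array([ 0.56532729, -0.36595792]), array([ 0.56322657, -0.31387489]), array([ 0.55980619, -0.27134784])]
0.027514554337086702 [-0.42612129 -0.00215329 -0.14390444]
1 (np.float64(-0.06084970934515581), np.float64(0.48702782436244646)) (np.float64(-0.8332782056760857), np.float64(0.6371002271024736)) -0.7724284963309299 0.02750602129825506 38.55
```

```bash
cat >> h.py <<'E'
def mf(n=40):
    r.wait(.3); o=[]
    for _ in range(n): r.wait(.03); o.append(r.sense()["contact_force"][2])
    return np.mean(o),np.std(o)/n**.5
E
python3 - <<'E'
from h import *
P=np.load("ink.npy"); print("mid",mf())
x,y=P[1]; r.servo_line([x,y,.163+.0962],speed=.08); r.let_go(); r.wait(.2); r.servo_line([x,y,.30]); 
x,y=P[0]; r.servo_line([x,y,.30]);r.servo_line([x,y,.275]); print("free",mf(60)); r.servo_line([x,y,.163+.0955],speed=.08); r.grab(12); r.wait(.2)
s=r.sense(); print(s["opening"]); r.servo_line([x,y,.275],speed=.08); print("left",mf(),r.sense()["clock"])
E
```

```text
mid (np.float64(-0.3392892574596358), np.float64(0.06791698338614473))
free (np.float64(0.01899107260748554), np.float64(0.06422689814344441))
0.027288377870258534
left (np.float64(-0.5475527630543743), np.float64(0.0795380615025437)) 48.8083
```

Both the middle and left bottles are empty (about 0.4 and 0.55 N), so the right one should be full. I'll confirm that and take a close look while there.

Run:
```python
from h import *
P=np.load("ink.npy")
x,y=P[0]; r.servo_line([x,y,.163+.0962],speed=.08); r.let_go(); r.wait(.2); r.servo_line([x,y,.30]); 
x,y=P[2]; r.servo_line([x,y,.30]);r.servo_line([x,y,.163+.0955],speed=.1); r.grab(15); r.wait(.2)
s=r.sense(); print(s["opening"]); r.servo_line([x,y,.275],speed=.08); print("right",mf(),r.sense()["clock"])
r.servo_line([x,y,.36]); f=r.snapshot("top")["frame"]; w=r.snapshot("wrist")["frame"]
s=r.snapshot("top"); h=cv2.cvtColor(s["frame"],cv2.COLOR_RGB2HSV).astype(int); m=((h[...,0]<14)&(h[...,1]>90)&(h[...,2]<150)); k=np.zeros_like(m);k[270:312,255:295]=1
b=max(blobs(m&k)); print(b,ray(s,b[1]+b[3]/2,b[2]+b[4]/2,.021),ray(s,b[5],b[6],.021), [ray(s,b[1],b[2],.021),ray(s,b[1]+b[3],b[2]+b[4],.021)])
im=np.zeros((300,790,3),np.uint8); im[:,:390]=cv2.resize(f[255:325,230:321],(390,300),interpolation=cv2.INTER_CUBIC); im[:,390:]=cv2.resize(w,(400,300)); cv2.imwrite("pics/m4.png",im[:,:,::-1])
```

```text
0.02748554945229567
right (np.float64(-1.6218187548565914), np.float64(0.08354076344132315)) 55.3167
(np.int32(835), np.int32(258), np.int32(275), np.int32(32), np.int32(33), np.float64(273.6), np.float64(291.0)) [0.44725191 0.11153527] [0.44844594 0.11249158] [array([0.48689897, 0.14992711]), array([0.40800849, 0.0735343 ])]
```

View pics/m4.png

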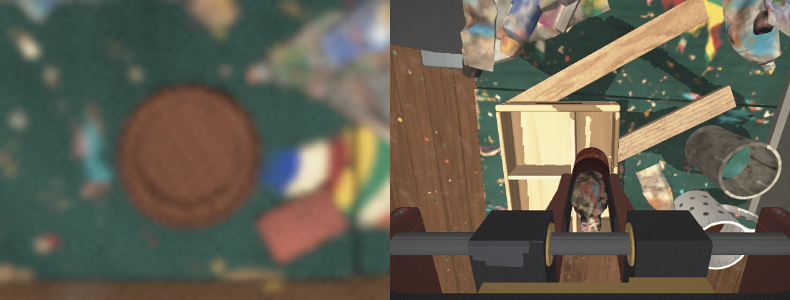

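The right bottle reads 1.6 N, so it is the full one. The holder shows at (273.9,291.2), which is (0.448, 0.112).

Run:
```python
from h import *
r.reach([.448,.112,.36],[180,0,90]); place(.448,.112,.2435,.36)
r.reach([.45,.16,.42],[180,0,180]); w=r.snapshot("wrist"); s=r.snapshot("top"); np.savez("w5.npz",**w)
im=np.zeros((300,790,3),np.uint8); im[:,:390]=cv2.resize(s["frame"][205:325,120:276],(390,300),interpolation=cv2.INTER_CUBIC); im[:,390:]=cv2.resize(w["frame"],(400,300)); cv2.imwrite("pics/m5.png",im[:,:,::-1])
```

```text
touch -0.0014999999999999996 7.158624985059557
clock 62.7
```

View pics/m5.png

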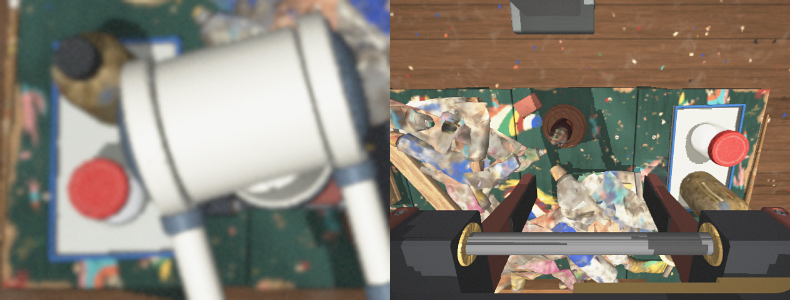

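The ink bottle stands in the well (cap about wrist (269,214), holder (277,205)), and the jar lid and turps cap are visible in the tray. I'll check the centring, then return the jar and the turps bottle.

Run:
```python
from h import *
w=dict(np.load("w5.npz")); print(ray(w,269,214,.087),ray(w,277,203,.021)); s=r.snapshot("top"); print("jar",ray(s,160,280.2,.089),"turps",ray(s,120+80/2.5,205+60/2.5,.170))
cv2.imwrite("pics/c6.png",cv2.resize(w["frame"][150:250,220:340,::-1],(480,400),interpolation=cv2.INTER_CUBIC))
```

```text
[0.44187213 0.11335027] [0.44558136 0.11282875]
jar [0.46788435 0.36542458] turps [0.56949639 0.36726186]
```

View pics/c6.png

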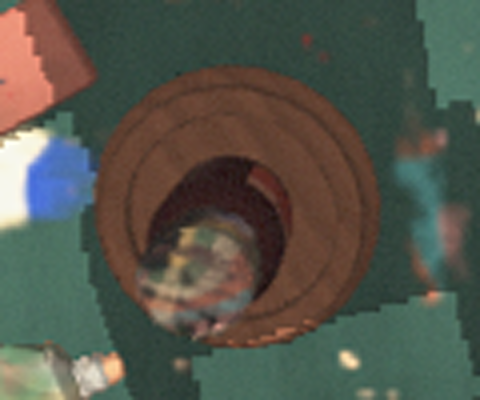

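The ink bottle is centred within a few mm. Returning the jar, then the turps bottle.

Run:
```python
from h import *
pick(.466,.369,.2295,180,25); r.servo_line([.466,.369,.46])
r.reach([.491,-.2725,.46],[180,0,180]); place(.491,-.2725,.248)
pick(.570,.374,.3325,180,30); r.servo_line([.570,.374,.46])
r.reach([.497,-.3688,.46],[180,0,180]); place(.497,-.3688,.351)
r.reach([.48,-.31,.46],[180,0,180]); w=r.snapshot("wrist")
r.reach([.40,.20,.45],[180,0,180]); s=r.snapshot("top")
im=np.zeros((300,790,3),np.uint8); im[:,:390]=cv2.resize(s["frame"][205:310,395:531],(390,300),interpolation=cv2.INTER_CUBIC); im[:,390:]=cv2.resize(w["frame"],(400,300)); cv2.imwrite("pics/m7.png",im[:,:,::-1]); print(r.sense()["clock"])
```

```text
grip 0.05862125624641771 25.000024465844035 67.8833
touch -0.0014999999999999996 8.525168123828163
clock 77.95
grip 0.026085775902602575 30.000090301036835 82.6583
touch -0.0014999999999999996 7.912771061538862
clock 91.2417
93.5667
```

View pics/m7.png

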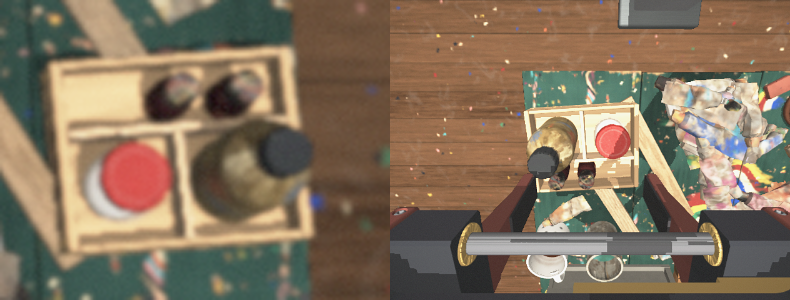

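All the bottles stand in their compartments (turps cap (285,152), lid (137,177), empty inks (175,95) and (235,92) in the crop). Handing in.

```bash
python3 -c "
from station import r
print(r.hand_in())"
```

```text
the job is handed in; nothing more can be done
None
```

I handed the job in at about 94 s of the 144 s allowed. The full ink bottle (the one behind the jar, 1.6 N against about 0.5 N for the others) stands in the round holder, the two empties are in their bay, and the turps bottle and jar are back in their own compartments; the hand-in call returned no verdict.

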